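Line up the sample pots and hold the sprung carousel at the domed bottle

TASK

Get the filling station ready: first push the three squat sample pots up against the front of the straight rail so that they stand in a row along it, then turn the bottle carousel by the bar handle on top until the one bottle with a rounded dome top faces front, straight in line with the pointer tooth in the middle of the rail. The carousel is sprung and swings back if let go, so finish while still gripping the handle and holding the carousel still, with the pots still in their row. Do not tip any bottle or pot, and leave the wooden box, the dropper bottle and the timer alone.

Things in the scene. Friction and masses are not known exactly. Their poses are not given: they have to be found in the camera images.
- station: fixed aluminium base plate (204 x 200 mm, 9 mm thick) that carries the turntable, with a straight rail along its front. Origin: on the turntable's upright axis, at table height. Its -x points to the front, roughly towards the robot; y runs along the rail; z up
- rail (a point): middle of the rail's front face at table height, 118 mm in front of the turntable axis; axes as the station's. The rail is 300 mm long, 8 mm thick, 26 mm high, part of the station; a pot that touches it has its centre 22 mm in front of this face. A small dark pointer tooth (8 mm wide, 12 mm high) stands on top of the rail at its middle
- turntable: round grey plate, 176 mm across, top 20 mm above the table, with four wells (rims 7 mm high) centred 56 mm from the axis, 90 degrees apart, a bottle loose in each. Turns both ways about the station's axis; a weak spring (0.06 N m per rad, friction 0.01 N m) turns it back to its start when let go. The turn needed is under 1.3 rad. Origin: on the axis, plate's underside; z up
- handle: black square-sided bar handle on the post in the turntable's middle, turning with it: 64 mm long (its x), 14 mm wide (its y), 28 mm tall. Origin: centre of the bar, on the turntable's axis, 156 mm above the table (bar from 142 to 170 mm). Bottle tops reach at most 109 mm above the table. Grip it across its 14 mm width, from above
- domed_jar: the bottle to bring to the front: pale grey-white bottle with a rounded dome top and no flat cap, the shortest of the four, 32 mm across, 58 mm tall, loose in a well of the turntable. Origin: centre of its underside, z up
- jar_1: a white frosted bottle with a ribbed flat screw cap, about 40 mm across, 88 mm tall, loose in a well of the turntable. Origin: centre of its underside, z up
- jar_2: a white frosted bottle with a ribbed flat screw cap, about 40 mm across, 88 mm tall, loose in a well of the turntable. Origin: centre of its underside, z up
- jar_3: a white frosted bottle with a ribbed flat screw cap, about 40 mm across, 88 mm tall, loose in a well of the turntable. Origin: centre of its underside, z up
- pot_1: a squat white plastic sample pot with a ribbed lid, round, 44 mm across, 32 mm tall, about 60 g, loose on the table in front of the rail. Origin: centre of its underside, z up
- pot_2: a squat white plastic sample pot with a ribbed lid, round, 44 mm across, 32 mm tall, about 60 g, loose on the table in front of the rail. Origin: centre of its underside, z up
- pot_3: a squat white plastic sample pot with a ribbed lid, round, 44 mm across, 32 mm tall, about 60 g, loose on the table in front of the rail. Origin: centre of its underside, z up
- slide_box: bystander: wooden box, 75 x 100 x 33 mm. Origin: centre of its underside
- dropper_bottle: bystander: small dropper bottle, 27 mm across, 60 mm tall. Origin: centre of its underside
- bench_timer: bystander: round bench timer, 62 mm across, 44 mm tall. Origin: centre of its underside
Things that resemble listed ones, but are neither listed nor needed, are in the scene too. What is shaped like the jar_3 but blue or pink is not meant.

How it is judged:
By the outcome, as a careful person would: the job done as asked, in the order asked, and still so for the second after the job is handed in, while the arm keeps its last pose, push and grip.
It also fails if it takes over 56 s, if anything falls off the work surface, if the arm or the gripper's body presses on something with over 40 N, if the wrist force passes 120 N, or if a joint passes its speed limit or range.

ROBOT

A 6-joint arm with a two-finger parallel gripper is mounted at the origin on the work surface; the furniture and walls round the work are solid. World frame = base frame: x ahead of the robot, y to its left, z up, the work surface at z = 0. Lengths are in m, angles in rad, forces in N, time in s.
With the tool pointing down it reaches from about 0.25 to 0.775 m from the base axis. Payload 4 kg.
Tool frame: the origin (TCP) lies midway between the tips of the shut fingers; the grasp point (between the pads) lies 19 mm behind it (robot.grasp_offset is the distance from the TCP to the grasp point, in m); z points along the fingers, y is the direction in which the jaws open and shut (so a half turn about z gives the same grasp; the last joint's range is limited). The gripper opens to 94 mm and grips with 3 to 60 N. Pads are 16 mm wide; open, the fingers measure 119 mm over their backs; the gripper's body (75 mm by 177 mm) begins 78 mm behind the grasp point.
Start: joints at [1.191, 0.087, 1.371, -0, 1.684, -0.103], TCP at [0.15, 0.529, 0.206] pointing down, gripper open.
Joint ranges: [-3.1, 3.1], [-0.76, 2.03], [0.27, 2.55], [-1.08, 4.22], [0.17, 2.65], [-2.57, 2.57]. Speed limits (rad/s): [2.79, 2.79, 3.14, 3.14, 3.14, 3.14].

INTERFACE

Orientations are given as [roll, pitch, yaw] about the fixed x, y, z axes, in that order (R = Rz(yaw) Ry(pitch) Rx(roll)).
In Python, from bench import status, viewer, order, robot gives the robot as it stands. The module is installed in compiled form; this text tells all that it offers.
- The arm moves only by the tool move_arm, never from a script. Its argument "targets" is a list of rows, each a list of 3 entries, a list of its own where there are three numbers: the shift along the tool's x, y, z in mm, then the turn, a rotation vector about the tool's x, y, z in degrees, then the opening, from -1 (shut) to 1 (fully open). A call has 1 to 20 rows; each row is the pose to reach, as a shift and turn from the pose commanded when the call began, along the tool's axes at that moment; what a row does not reach only later rows make up. A row lasts 1/8 s, in which the tool goes at most 62.5 mm and 10.7 degrees, less where a joint would pass 70% of its speed; a pose out of reach is approached as far as the arm can. A call with a gripper value outside its range is refused whole. The fingers move at their own pace and stop on an object; the grip force is fixed at half the most. Time passes only in rows, so rows that repeat a pose let the fingers close. It gives the time, the measured TCP pose, the force and the opening at its end, in the units of the state.
- status.get_obs(): the state, without advancing time (a new reading comes with each control period).
- viewer.snapshot(name): name is "scene" or "top" or "wrist"; returns the picture (480x640x3 uint8, red, green, blue); there is no depth.
- viewer.camera_model(name): a dict with "K" (3x3 intrinsics, pixels), "xyz" and "attitude" of the camera in the world; the wrist camera has in their place "T_tool_cam" (4x4, takes a point from camera to tool coordinates, whose origin is the TCP and whose axes are the flange's). Camera axes: x right, y up, looking along -z (the intrinsics and any distortion apply to the point x, -y, -z); pixel columns grow to the right and rows downward; lengths in m; the calibration is good to about 2 mm. The wrist camera is an equidistant fisheye: a pixel r from the principal point sees the ray r / f radians off the axis. A picture is of the moment at which its call begins: read the wrist's pose just before it. camera_model takes no time and is no camera call.
- order.close_job(): hands the job in, once; it reports no verdict.
The state is a dict: "time": time; "joint_positions": joint angles; "qvel": joint speeds; "joint_torque": joint torques, N m; "tool_pos": TCP position; "ee_rot": TCP orientation; "wrist_force": force on the tool from outside, world axes, zero at the start; "wrist_torque": the same for the moment, N m; "width": finger opening in m.
Only numpy, scipy, OpenCV 4.12 (cv2) and the standard library are available. Lean on these libraries where they do the work, as an engineer would, in place of code of your own. Each camera call takes 0.05 s, during which the arm holds its last target. There are 200 camera calls.

## Working session

There is one attempt and no reset: what is moved stays moved. The work goes in short steps, Python scripts to look and compute and a tool call to move; the robot and the scene stay as the last step left them, time stands still between calls to the robot, and variables do not carry over. Pictures are saved under pics/ and viewed, about 8 in all and at most 12, crops included, and the job is handed in when it is done.

Besides the shell and the picture viewer there is one more tool, called after ">>>" in YAML: its name, and indented under it one key for each argument. move_arm: Moves the arm, as the interface text tells. Its arguments: {"type":"object","properties":{"targets":{"type":"array"}},"required":["targets"]}

```bash
mkdir -p pics; python3 - <<'E'
from bench import status, viewer, order, robot
import cv2,numpy as np
o=status.get_obs(); print({k:np.round(v,3).tolist() for k,v in o.items()})
for n in("scene","top"):
    im=viewer.snapshot(n); cv2.imwrite(f"pics/{n}0.png",im[:,:,::-1]); m=viewer.camera_model(n);print(n,m)
print(viewer.camera_model("wrist"))
E
```

```text
{'time': 0.0, 'joint_positions': [1.191, 0.088, 1.372, -0.0, 1.684, -0.103], 'qvel': [0.001, 0.0, 0.001, -0.001, -0.0, -0.0], 'joint_torque': [0.001, -34.018, -30.243, 0.072, 0.033, -0.0], 'tool_pos': [0.15, 0.529, 0.204], 'ee_rot': [-3.139, -0.0, 2.865], 'wrist_force': [-0.498, -0.216, 0.315], 'wrist_torque': [0.01, 0.018, 0.047], 'width': 0.094}
scene {'K': array([[581.29390666,   0.        , 328.28684195],
       [  0.        , 581.29390666, 241.13797745],
       [  0.        ,   0.        ,   1.        ]]), 'xyz': array([-0.34877952, -0.53568014,  0.8398317 ]), 'attitude': array([ 1.00940203, -0.00741208, -1.04259466])}
top {'K': array([[554.7305604 ,   0.        , 321.67019379],
       [  0.        , 554.7305604 , 240.01705448],
       [  0.        ,   0.        ,   1.        ]]), 'xyz': array([0.59821352, 0.02464621, 1.33050114]), 'attitude': array([ 0.05958623,  0.01675219, -1.56048166])}
{'K': array([[371.64829954,   0.        , 312.20737881],
       [  0.        , 371.64829954, 231.89974894],
       [  0.        ,   0.        ,   1.        ]]), 'T_tool_cam': array([[ 5.30390360e-04,  9.69509911e-01,  2.45051528e-01,
         6.97273744e-02],
       [ 9.99999675e-01, -3.65467438e-04, -7.18485153e-04,
         1.03475556e-04],
       [-6.07020123e-04,  2.45051829e-01, -9.69509790e-01,
        -1.78144830e-01],
       [ 0.00000000e+00,  0.00000000e+00,  0.00000000e+00,
         1.00000000e+00]])}
```

View pics/top0.png

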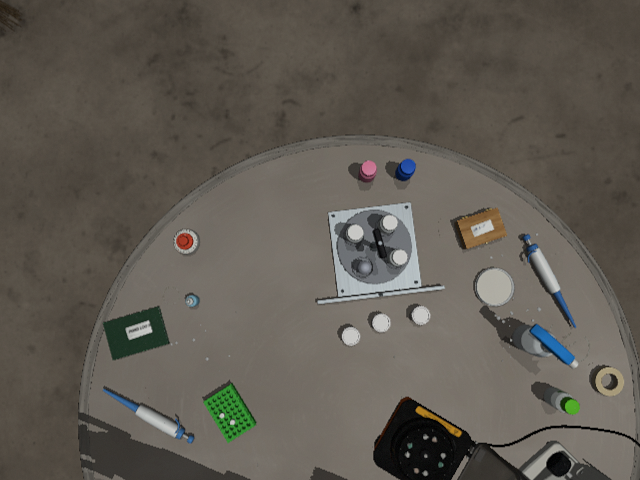

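View pics/scene0.png

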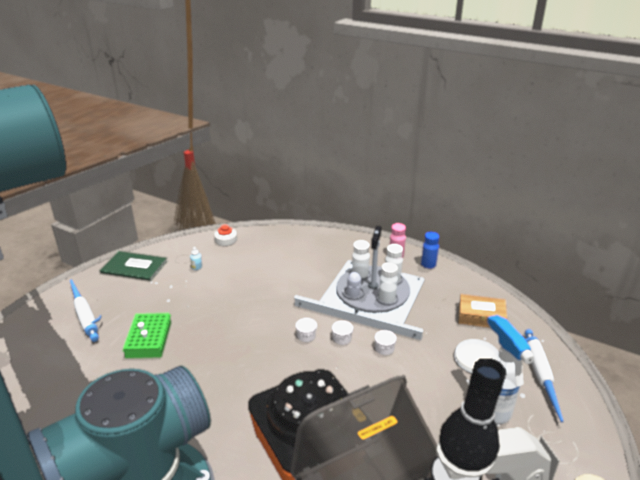

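The top view shows the station's rail from (318,301) to (444,288) with its tooth near (380,294). The pots are at (350,336), (381,323) and (420,315), and the handle is at (379,243).

Candidates for the domed jar on the turntable:
- (364,267): small, grey, no flat cap
- (355,233), (389,223) and (399,257): white flat caps
- (368,170) and (406,169): pink and blue decoys off the plate

I choose (364,267) and will check it in a close crop.

```bash
cat > h.py <<'E'
from bench import status, viewer, order, robot
import cv2,numpy as np
from scipy.spatial.transform import Rotation as R
def ray(name,px):
    m=viewer.camera_model(name);K=m["K"]
    d=np.array([(px[0]-K[0,2])/K[0,0],-(px[1]-K[1,2])/K[1,1],-1.])
    return m["xyz"],R.from_euler("xyz",m["attitude"]).as_matrix()@d
def at(name,px,z):
    p,d=ray(name,px);return p+d*(z-p[2])/d[2]
E
python3 - <<'E'
from h import *
im=cv2.imread("pics/top0.png")
c=cv2.resize(im[195:355,300:460],None,fx=3.7,fy=3.7,interpolation=cv2.INTER_CUBIC)
cv2.imwrite("pics/crop0.png",c)
L=at("top",(318,301),.026);Rr=at("top",(444,288),.026);print("rail",L,Rr,np.linalg.norm(L-Rr),(L+Rr)/2)
for p in[(350,336),(381,323),(420,315)]:print("pot",at("top",p,.032))
for p in[(347,330),(0,0)][:0]:pass
print("tooth",at("top",(380,294),.038));print("handle",at("top",(379,243),.17),at("top",(375,230),.17),at("top",(383,258),.17))
print("dome",at("top",(364,267),.07))
for p in[(306,325),(342,327),(385,338)]:print("pot s",at("scene",p,.032))
E
```

```text
rail [0.53272921 0.05442083 0.026     ] [ 0.5662258  -0.23957293  0.026     ] 0.2958958470435787 [ 0.5494775  -0.09257605  0.026     ]
pot [ 0.4530715  -0.02081417  0.032     ]
pot [ 0.48385759 -0.09247273  0.032     ]
pot [ 0.5033503  -0.18271248  0.032     ]
tooth [ 0.55107412 -0.08935468  0.038     ]
handle [ 0.66211782 -0.0751921   0.17      ] [ 0.68931261 -0.06671247  0.17      ] [ 0.63082884 -0.08366169  0.17      ]
dome [ 0.61281389 -0.05007066  0.07      ]
pot s [ 0.45063148 -0.02138442  0.032     ]
pot s [ 0.48408008 -0.09020968  0.032     ]
pot s [ 0.49931866 -0.18340086  0.032     ]
```

View pics/crop0.png

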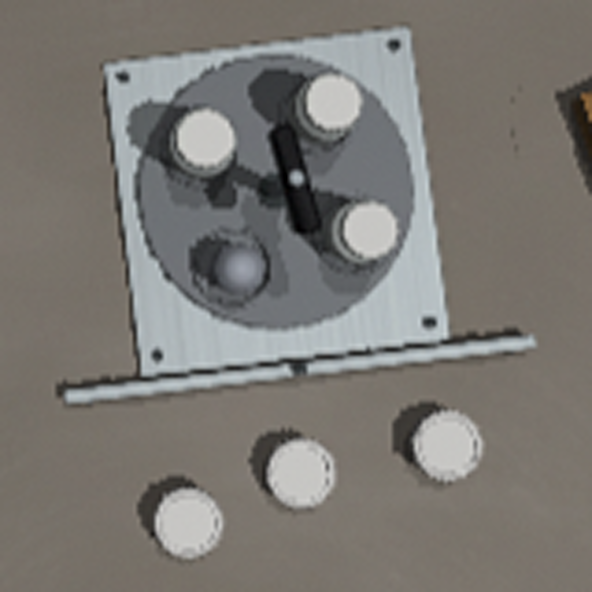

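The crop confirms it: at crop (241,266) there is a rounded grey dome, while the other three tops are flat white caps. Next I fit the station frame from the crop pixels.

```bash
python3 - <<'E'
from h import *
C=lambda u,v,z:at("top",(300+(u+.5)/3.7-.5,195+(v+.5)/3.7-.5),z)[:2]
lf,lb,rb,rf=C(66,402,.026),C(62,389,.026),C(534,335,.026),C(537,348,.026)
y=(lf+lb-rf-rb);y/=np.linalg.norm(y);yaw=np.arctan2(-y[0],y[1]);x=np.array([y[1],-y[0]])
mid=(lf+lb+rb+rf)/4;print("len",np.linalg.norm(lf-rf),"thick",(lb-lf)@x,(rb-rf)@x,"yaw",yaw)
ax1=mid+x*.114;tt=C(275,193,.02);hd=C(296,177,.17)
print("axis rail/tt/handle",ax1,tt,hd)
corners=np.mean([C(123,76,.009),C(394,45,.009),C(429,322,.009),C(157,356,.009)],0);print("screws mid",corners)
ax=np.mean([ax1,tt,hd],0)
fm=lambda p:np.round(1000*np.array([(p-ax)@x,(p-ax)@y]),1)
for n,p in dict(p1=C(188,523,.032),p2=C(300,473,.032),p3=C(448,446,.032),tooth=C(299,368,.036),dome=C(241,266,.062),j1=C(205,140,.108),j2=C(331,102,.108),j3=C(370,230,.108)).items():
    q=fm(p);print(n,p.round(4),q,"r",np.hypot(*q),"ang from front deg",np.degrees(np.arctan2(-q[1],-q[0])))
a,b=C(280,127,.17),C(312,231,.17);d=a-b;print("handle len",np.linalg.norm(d),"world dir",np.degrees(np.arctan2(d[1],d[0])))
print("front world angle",np.degrees(yaw)+180)
E
```

```text
len 0.29928489840533107 thick 0.008419099025070695 0.008328536401123276 yaw 0.12461876324858508
axis rail/tt/handle [ 0.66321364 -0.07759081] [ 0.6612856 -0.0762504] [ 0.66323434 -0.0765139 ]
screws mid [ 0.6578387  -0.07749613]
p1 [ 0.4531 -0.0218] [-201.    80.5] r 216.52078422174625 ang from front deg -21.825978858565005
p2 [ 0.4851 -0.0918] [-178.     7.2] r 178.14555846273575 ang from front deg -2.316319355959773
p3 [ 0.503  -0.1844] [-171.7  -86.9] r 192.43830180086292 ang from front deg 26.844670469994963
tooth [ 0.5508 -0.0906] [-112.6    0.2] r 112.60017761975332 ang from front deg -0.10176859548734649
dome [ 0.614  -0.0523] [-45.2  30.3] r 54.41626595054093 ang from front deg -33.836080919147
j1 [ 0.6883 -0.0276] [31.6 45.6] r 55.47900503794206 ang from front deg -124.72128019586775
j2 [ 0.7117 -0.1026] [ 45.6 -31.7] r 55.536024344563955 ang from front deg 145.19392208261297
j3 [ 0.6356 -0.126 ] [-32.9 -45.4] r 56.06754854637395 ang from front deg 54.07029831856396
handle len 0.061495856032998356 world dir 17.314193104894972
front world angle 187.14012918228394
```

Geometry agrees: rail 299 mm long, bottles 54–56 mm from the axis, and the axis estimates within 2 mm. The dome sits about 34.8° from front and must turn counter-clockwise. The handle needs tool yaw 17° to 52°, which keeps the last joint in range. For the pots I use a cradle of two partly open fingers.

```bash
cat >> h.py <<'E'
YAW=.1246;AX=np.array([.6626,-.0768]);X=np.array([np.cos(YAW),np.sin(YAW)]);Y=np.array([-X[1],X[0]])
def world(sx,sy,z):return np.r_[AX+X*sx/1e3+Y*sy/1e3,z/1e3]
def st(p):d=np.array(p[:2])-AX;return np.round(1e3*np.array([d@X,d@Y,p[2]]),1)
def shift(sx,sy,z,yawdeg):
    o=status.get_obs();Rt=R.from_euler("xyz",o["ee_rot"])
    T=R.from_euler("xyz",[np.pi,0,np.radians(yawdeg)])
    return np.round(Rt.inv().apply(world(sx,sy,z)-o["tool_pos"])*1e3,1),np.round((Rt.inv()*T).as_rotvec(degrees=True),1)
E
python3 - <<'E'
from h import *
print(shift(-250,80.5,100,7.1),world(-250,80.5,100), world(-250,-87,100))
E
```

```text
(array([-396.9, -465.6,  105.3]), array([ -0. ,   0.2, 157. ])) [ 0.40453377 -0.02799354  0.1       ] [ 0.42535031 -0.19419499  0.1       ]
```

>>> move_arm:
  targets:
    - [[-397,-466,30],[0,0,157],-0.45]
    - [[-397,-466,30],[0,0,157],-0.45]
    - [[-397,-466,30],[0,0,157],-0.45]
    - [[-397,-466,30],[0,0,157],-0.45]
    - [[-397,-466,30],[0,0,157],-0.45]
    - [[-397,-466,30],[0,0,157],-0.45]
    - [[-397,-466,30],[0,0,157],-0.45]
    - [[-397,-466,30],[0,0,157],-0.45]
    - [[-397,-466,30],[0,0,157],-0.45]
    - [[-397,-466,30],[0,0,157],-0.45]
    - [[-397,-466,30],[0,0,157],-0.45]
    - [[-397,-466,30],[0,0,157],-0.45]
    - [[-397,-466,30],[0,0,157],-0.45]
    - [[-397,-466,30],[0,0,157],-0.45]
    - [[-397,-466,80],[0,0,157],-0.45]
    - [[-397,-466,105],[0,0,157],-0.45]
    - [[-397,-466,105],[0,0,157],-0.45]
    - [[-397,-466,105],[0,0,157],-0.45]

```text
time: 2.35
tool_pos: [0.4055, -0.0278, 0.1015]
ee_rot: [3.141, -0.001, 0.125]
wrist_force: [0.0, -0.7, 0.2]
width: 0.0256
```

```bash
python3 - <<'E'
from h import *
o=status.get_obs();print(o["time"],st(o["tool_pos"]),o["ee_rot"],o["width"],o["wrist_force"],o["joint_positions"])
print(shift(-250,80.5,11,7.1))
cv2.imwrite("pics/w1.png",viewer.snapshot("wrist")[:,:,::-1])
E
```

```text
2.35 [-249.    80.6  101.5] [ 3.14116439e+00 -1.44371543e-03  1.24672859e-01] 0.025587783885549643 [ 0.03674435 -0.72621337  0.16855424] [-2.08218172e-01 -1.97488153e-01  1.84914611e+00  6.72463597e-05
  1.48843029e+00  1.23790012e+00]
(array([-1.1,  0. , 90.5]), array([ 0. , -0.1,  0. ]))
```

View pics/w1.png

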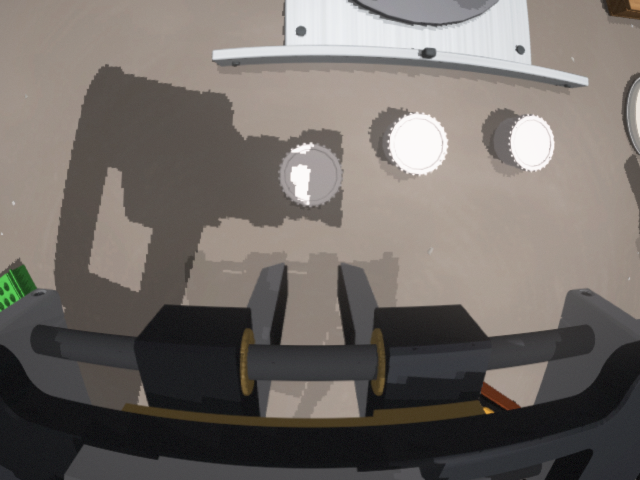

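Wrist view: pot_1 is centred at (311,175), in line with the finger gap (about column 311). The others are at (418,144) and (530,143), and the rail is ahead. Descend and push.

>>> move_arm:
  targets:
    - [[0,0,50],[0,0,0],-0.45]
    - [[0,0,90],[0,0,0],-0.45]
    - [[0,0,90],[0,0,0],-0.45]
    - [[8,0,90],[0,0,0],-0.45]
    - [[16,0,90],[0,0,0],-0.45]
    - [[24,0,90],[0,0,0],-0.45]
    - [[32,0,90],[0,0,0],-0.45]
    - [[40,0,90],[0,0,0],-0.45]
    - [[48,0,90],[0,0,0],-0.45]
    - [[56,0,90],[0,0,0],-0.45]
    - [[64,0,90],[0,0,0],-0.45]
    - [[70,0,90],[0,0,0],-0.45]
    - [[74,0,90],[0,0,0],-0.45]
    - [[77,0,90],[0,0,0],-0.45]
    - [[79,0,90],[0,0,0],-0.45]
    - [[80,0,90],[0,0,0],-0.45]
    - [[81,0,90],[0,0,0],-0.45]
    - [[81,0,90],[0,0,0],-0.45]

```text
time: 4.65
tool_pos: [0.4853, -0.0176, 0.0105]
ee_rot: [-3.142, -0.0, 0.125]
wrist_force: [-0.8, 0.6, -0.5]
width: 0.0259
```

```bash
python3 - <<'E'
from h import *
o=status.get_obs();print(o["time"],st(o["tool_pos"]),o["width"],o["wrist_force"])
cv2.imwrite("pics/w2.png",viewer.snapshot("wrist")[:,:,::-1])
E
```

```text
4.65 [-168.5   80.8   10.5] 0.025900860632762007 [-0.81808979  0.62892152 -0.53165783]
```

View pics/w2.png

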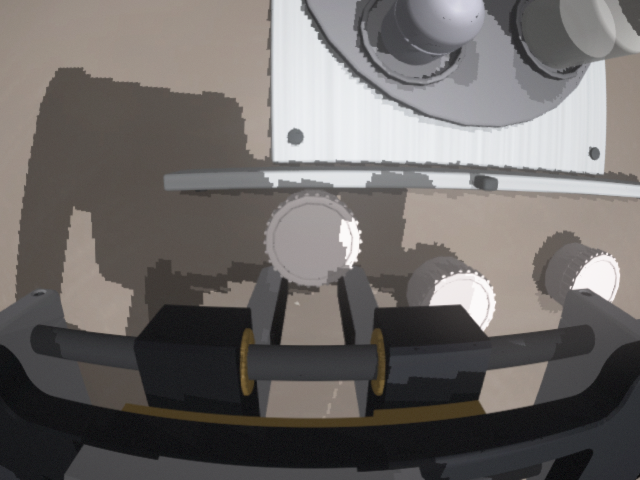

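The pot is cradled at (312,238), a few mm short of the rail (front edge near row 188). Continue gently.

>>> move_arm:
  targets:
    - [[1,0,0],[0,0,0],-0.45]
    - [[2,0,0],[0,0,0],-0.45]
    - [[2,0,0],[0,0,0],-0.45]

```text
time: 5.08
tool_pos: [0.4871, -0.0173, 0.0104]
ee_rot: [-3.142, 0.0, 0.125]
wrist_force: [-1.9, -0.8, 1.1]
width: 0.0257
```

>>> move_arm:
  targets:
    - [[1,0,0],[0,0,0],-0.45]
    - [[1,0,0],[0,0,0],-0.45]

```text
time: 5.32
tool_pos: [0.4873, -0.0173, 0.0103]
ee_rot: [-3.141, 0.002, 0.125]
wrist_force: [-4.1, -0.1, 3.0]
width: 0.0255
```

>>> move_arm:
  targets:
    - [[1,0,0],[0,0,0],-0.45]
    - [[1,0,0],[0,0,0],-0.45]

```text
time: 5.58
tool_pos: [0.4874, -0.0173, 0.0102]
ee_rot: [-3.141, 0.004, 0.125]
wrist_force: [-7.2, -1.0, 4.6]
width: 0.026
```

Contact with the rail at TCP −166.4 mm (force rising to 7 N). Next pot_2.

>>> move_arm:
  targets:
    - [[-20,0,0],[0,0,0],-0.45]
    - [[-62,0,0],[0,0,0],-0.45]
    - [[-62,0,0],[0,0,0],-0.45]
    - [[-62,40,0],[0,0,0],-0.45]
    - [[-62,73.5,0],[0,0,0],-0.45]
    - [[-62,73.5,0],[0,0,0],-0.45]
    - [[-54,73.5,0],[0,0,0],-0.45]
    - [[-46,73.5,0],[0,0,0],-0.45]
    - [[-38,73.5,0],[0,0,0],-0.45]
    - [[-30,73.5,0],[0,0,0],-0.45]
    - [[-22,73.5,0],[0,0,0],-0.45]
    - [[-16,73.5,0],[0,0,0],-0.45]
    - [[-10,73.5,0],[0,0,0],-0.45]
    - [[-7,73.5,0],[0,0,0],-0.45]
    - [[-5,73.5,0],[0,0,0],-0.45]
    - [[-3.5,73.5,0],[0,0,0],-0.45]
    - [[-2.5,73.5,0],[0,0,0],-0.45]
    - [[-2.5,73.5,0],[0,0,0],-0.45]

```text
time: 7.82
tool_pos: [0.4959, -0.0903, 0.0105]
ee_rot: [-3.142, -0.0, 0.125]
wrist_force: [0.2, 0.8, 0.7]
width: 0.0261
```

>>> move_arm:
  targets:
    - [[1,0,0],[0,0,0],-0.45]
    - [[1,0,0],[0,0,0],-0.45]

```text
time: 8.07
tool_pos: [0.4966, -0.0902, 0.0104]
ee_rot: [-3.141, 0.001, 0.125]
wrist_force: [-1.4, -0.0, 0.2]
width: 0.0258
```

>>> move_arm:
  targets:
    - [[1,0,0],[0,0,0],-0.45]
    - [[1,0,0],[0,0,0],-0.45]

```text
time: 8.32
tool_pos: [0.4969, -0.0902, 0.0103]
ee_rot: [-3.141, 0.002, 0.125]
wrist_force: [-4.3, -1.4, 2.0]
width: 0.026
```

>>> move_arm:
  targets:
    - [[-20,0,0],[0,0,0],-0.45]
    - [[-58,0,0],[0,0,0],-0.45]
    - [[-58,0,0],[0,0,0],-0.45]
    - [[-58,50,0],[0,0,0],-0.45]
    - [[-58,94,0],[0,0,0],-0.45]
    - [[-58,94,0],[0,0,0],-0.45]
    - [[-50,94,0],[0,0,0],-0.45]
    - [[-42,94,0],[0,0,0],-0.45]
    - [[-34,94,0],[0,0,0],-0.45]
    - [[-26,94,0],[0,0,0],-0.45]
    - [[-18,94,0],[0,0,0],-0.45]
    - [[-12,94,0],[0,0,0],-0.45]
    - [[-8,94,0],[0,0,0],-0.45]
    - [[-6,94,0],[0,0,0],-0.45]
    - [[-4,94,0],[0,0,0],-0.45]
    - [[-2.5,94,0],[0,0,0],-0.45]
    - [[-1.5,94,0],[0,0,0],-0.45]
    - [[-1.5,94,0],[0,0,0],-0.45]

```text
time: 10.58
tool_pos: [0.5081, -0.1836, 0.0105]
ee_rot: [-3.142, -0.0, 0.125]
wrist_force: [0.4, 0.3, 0.5]
width: 0.0258
```

>>> move_arm:
  targets:
    - [[1,0,0],[0,0,0],-0.45]
    - [[1,0,0],[0,0,0],-0.45]

```text
time: 10.82
tool_pos: [0.5089, -0.1834, 0.0104]
ee_rot: [-3.141, 0.0, 0.125]
wrist_force: [0.3, 0.1, 0.8]
width: 0.026
```

>>> move_arm:
  targets:
    - [[1,0,0],[0,0,0],-0.45]
    - [[1,0,0],[0,0,0],-0.45]

```text
time: 11.08
tool_pos: [0.5092, -0.1834, 0.0103]
ee_rot: [-3.141, 0.002, 0.125]
wrist_force: [-4.7, -0.2, 2.1]
width: 0.0256
```

All three show contact. Retreat and rise.

>>> move_arm:
  targets:
    - [[-20,0,0],[0,0,0],-0.45]
    - [[-40,0,0],[0,0,0],-0.45]
    - [[-40,0,0],[0,0,0],-0.45]
    - [[-40,0,-60],[0,0,0],0]
    - [[-40,0,-120],[0,0,0],0]
    - [[-40,0,-180],[0,0,0],0]
    - [[-40,0,-220],[0,0,0],0]
    - [[-40,0,-220],[0,0,0],0]

```text
time: 12.08
tool_pos: [0.4733, -0.1892, 0.2354]
ee_rot: [3.136, -0.009, 0.125]
wrist_force: [-0.5, 0.5, -0.7]
width: 0.0467
```

```bash
python3 - <<'E'
from h import *
o=status.get_obs();print(o["time"],st(o["tool_pos"]),o["width"],o["wrist_force"],shift(0,0,215,17.3))
im=viewer.snapshot("top")[:,:,::-1]
cv2.imwrite("pics/t3.png",cv2.resize(im[195:355,300:460],None,fx=3.7,fy=3.7,interpolation=cv2.INTER_CUBIC))
E
```

```text
12.075 [-201.7  -88.   235.4] 0.046707781698781356 [-0.53696162  0.48194241 -0.66934936] (array([201.6, -88. ,  21.8]), array([  0.4,  -0.5, -10.1]))
```

View pics/t3.png

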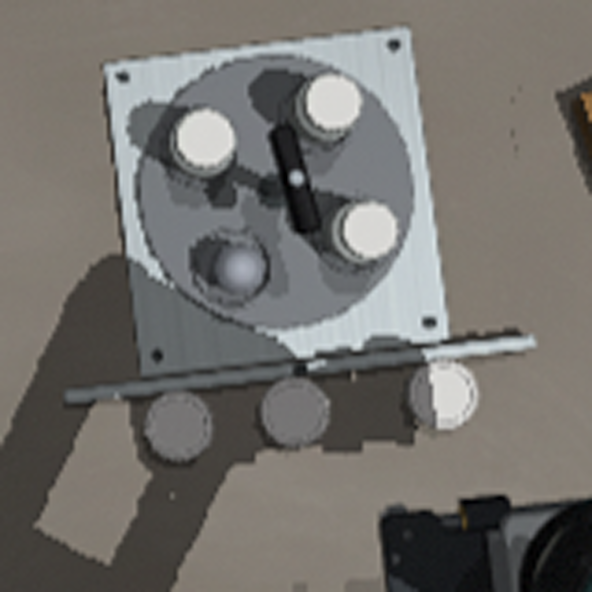

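Pots stand in a row on the rail at crop (178,425), (294,411) and (443,394), and the carousel is unmoved. Now go above the handle.

>>> move_arm:
  targets:
    - [[50,-22,0],[0,0,-10],0]
    - [[100,-44,10],[0,0,-10],0]
    - [[150,-66,20],[0,0,-10],0]
    - [[202,-88,20],[0,0,-10],0]
    - [[202,-88,20],[0,0,-10],0]
    - [[202,-88,20],[0,0,-10],0]

```text
time: 12.88
tool_pos: [0.659, -0.0757, 0.2079]
ee_rot: [-3.14, 0.004, 0.299]
wrist_force: [0.8, -0.4, 0.5]
width: 0.0469
```

```bash
python3 - <<'E'
from h import *
o=status.get_obs();print(o["time"],st(o["tool_pos"]),o["ee_rot"],o["width"],o["wrist_force"],shift(0,0,138,17.3))
im=viewer.snapshot("wrist")[:,:,::-1]
cv2.imwrite("pics/w4.png",im)
E
```

```text
12.875 [ -3.4   1.5 207.9] [-3.1398781   0.00373685  0.29944795] 0.04689317783526831 [ 0.82083388 -0.43693873  0.4709379 ] (array([ 3.3,  2.2, 69.9]), array([-0.1,  0.2, -0.1]))
```

View pics/w4.png

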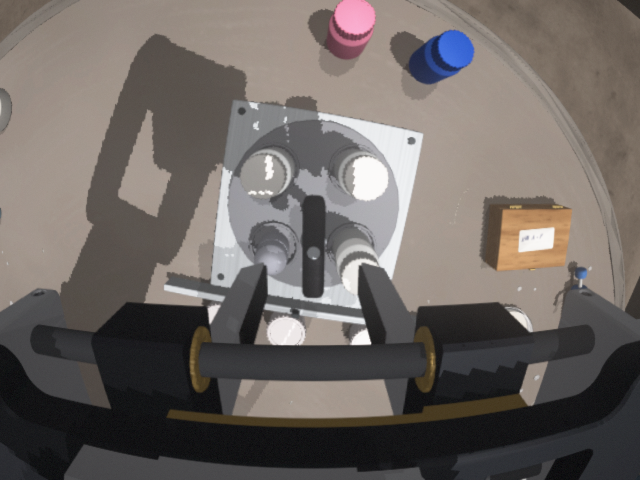

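The wrist view shows the bar vertical at column 313, with its hub at (313,254), centred between the fingers. It is aligned, so I descend and grip, then read the force.

>>> move_arm:
  targets:
    - [[2.5,1,20],[0,0,0],0]
    - [[2.5,1,45],[0,0,0],0]
    - [[2.5,1,62],[0,0,0],0]
    - [[2.5,1,70],[0,0,0],0]
    - [[2.5,1,70],[0,0,0],0]
    - [[2.5,1,70],[0,0,0],-0.4]
    - [[2.5,1,70],[0,0,0],-0.6]
    - [[2.5,1,70],[0,0,0],-0.7]
    - [[2.5,1,70],[0,0,0],-1]
    - [[2.5,1,70],[0,0,0],-1]
    - [[2.5,1,70],[0,0,0],-1]

```text
time: 14.3
tool_pos: [0.6626, -0.0752, 0.1411]
ee_rot: [-3.14, -0.001, 0.3]
wrist_force: [-1.6, 4.4, 4.2]
width: 0.0162
```

```bash
python3 - <<'E'
from h import *
o=status.get_obs();print(o["time"],st(o["tool_pos"]),np.degrees(o["ee_rot"]),o["width"],o["wrist_force"],o["wrist_torque"],o["joint_positions"])
E
```

```text
14.3 [  0.2   1.6 141.1] [-1.79930803e+02 -4.94864333e-02  1.71806473e+01] 0.016181144246889094 [-1.59040215  4.36289929  4.22870511] [0.82323127 0.45849393 0.0159364 ] [-1.98715869e-01  3.66245053e-01  1.16355605e+00  1.47492232e-03
  1.61161044e+00  1.07228139e+00]
```

>>> move_arm:
  targets:
    - [[0,-1,0],[0,0,0],-1]
    - [[0,-1,0],[0,0,-1.5],-1]
    - [[0,-1,0],[0,0,-4],-1]
    - [[0,-1,0],[0,0,-7],-1]
    - [[0,-1,0],[0,0,-10],-1]
    - [[0,-1,0],[0,0,-13],-1]
    - [[0,-1,0],[0,0,-16],-1]
    - [[0,-1,0],[0,0,-19],-1]
    - [[0,-1,0],[0,0,-22],-1]
    - [[0,-1,0],[0,0,-25],-1]
    - [[0,-1,0],[0,0,-28],-1]
    - [[0,-1,0],[0,0,-31],-1]
    - [[0,-1,0],[0,0,-33.5],-1]
    - [[0,-1,0],[0,0,-34.8],-1]
    - [[0,-1,0],[0,0,-34.8],-1]
    - [[0,-1,0],[0,0,-34.8],-1]

```text
time: 16.3
tool_pos: [0.6624, -0.0749, 0.1411]
ee_rot: [3.141, -0.001, 0.907]
wrist_force: [-1.6, 3.9, 4.3]
width: 0.0164
```

```bash
python3 - <<'E'
from h import *
o=status.get_obs();print(o["time"],st(o["tool_pos"]),np.degrees(o["ee_rot"]),o["width"],o["wrist_force"],o["wrist_torque"])
im=viewer.snapshot("top")[:,:,::-1]
a=cv2.resize(im[200:340,305:445],None,fx=4,fy=4,interpolation=cv2.INTER_CUBIC)
cv2.imwrite("pics/t5.png",a)
im=viewer.snapshot("scene")[:,:,::-1]
cv2.imwrite("pics/s5.png",cv2.resize(im[215:365,280:440],None,fx=4,fy=4,interpolation=cv2.INTER_CUBIC))
cv2.imwrite("pics/w5.png",viewer.snapshot("wrist")[:,:,::-1])
E
```

```text
16.3 [  0.    1.9 141.1] [ 1.79979954e+02 -4.51639811e-02  5.19760314e+01] 0.016376447367581873 [-1.58793651  3.89035099  4.30779869] [ 0.72653413  0.29503878 -0.01452483]
```

View pics/w5.png

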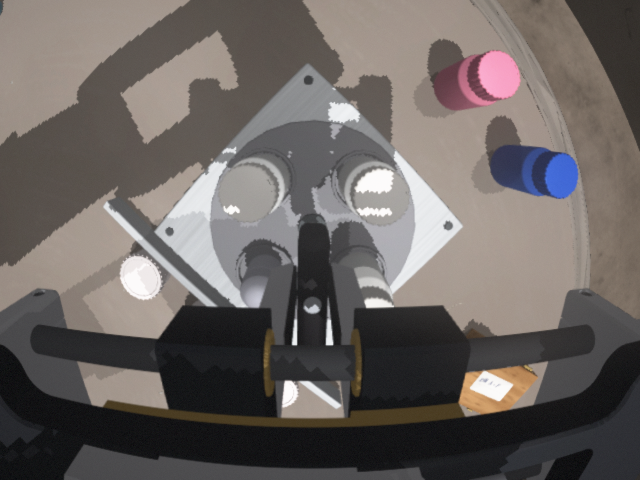

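View pics/s5.png

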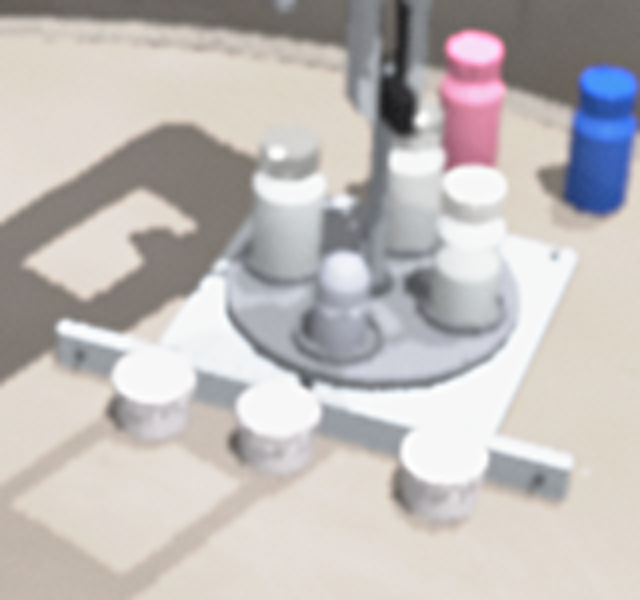

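The scene crop shows the dome jar upright at about (342,310), near the tooth at (308,380), with the pots in row. I'll compute the angles from scene and top.

```bash
python3 - <<'E'
from h import *
S=lambda u,v,z:at("scene",(280+(u+.5)/4-.5,215+(v+.5)/4-.5),z)
for n,a in dict(dome=(345,272,.068),capL=(290,140,.108),capR=(473,184,.108),tooth=(308,380,.036),p1=(154,375,.032),p2=(278,407,.032),p3=(443,450,.032)).items():
    q=st(S(*a));print(n,q,np.hypot(*q[:2]),np.degrees(np.arctan2(-q[1],-q[0])))
E
```

```text
dome [-56.3   1.4  68. ] 56.31740405949123 -1.4244682735618361
capL [1.00e-01 5.75e+01 1.08e+02] 57.50008695645599 -90.0996447334749
capR [ -0.8 -53.1 108. ] 53.10602602341847 89.13685205165572
tooth [-116.7   -0.5   36. ] 116.70107111762086 0.24548170062906052
p1 [-142.    80.5   32. ] 163.2306650112043 -29.54896184184649
p2 [-140.1    7.8   32. ] 140.31696262391085 -3.1866251600972113
p3 [-138.1  -85.1   32. ] 162.21473422596358 31.642211530508963
```

View pics/t5.png

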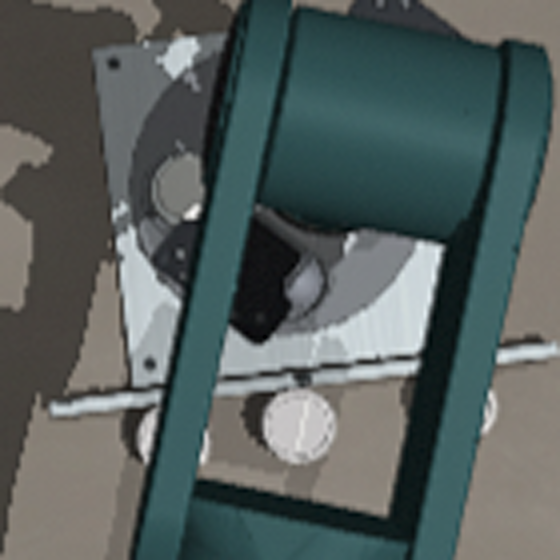

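Scene angles: dome −1.4°, caps −0.1° and −0.9°, so about 1° more is needed. In the top view the dome at (303,285) is in line with the tooth at (302,380).

>>> move_arm:
  targets:
    - [[0,0,0],[0,0,-0.5],-1]
    - [[0,0,0],[0,0,-1],-1]
    - [[0,0,0],[0,0,-1],-1]
    - [[0,0,0],[0,0,-1],-1]
    - [[0,0,0],[0,0,-1],-1]
    - [[0,0,0],[0,0,-1],-1]

```text
time: 17.2
tool_pos: [0.6624, -0.0749, 0.141]
ee_rot: [3.141, -0.001, 0.925]
wrist_force: [-1.4, 3.3, 5.8]
width: 0.0161
```

```bash
python3 - <<'E'
from h import *
o=status.get_obs();print(o["time"],st(o["tool_pos"]),np.degrees(o["ee_rot"]),o["width"],o["wrist_force"],o["wrist_torque"],abs(o["qvel"]).max())
im=viewer.snapshot("scene")[:,:,::-1]
cv2.imwrite("pics/s6.png",cv2.resize(im[245:335,300:430],None,fx=6,fy=6,interpolation=cv2.INTER_CUBIC))
E
```

```text
17.2 [  0.   2. 141.] [ 1.79980824e+02 -4.55200325e-02  5.29747305e+01] 0.016051482268130603 [-1.35474449  3.31642118  5.78142982] [ 0.63368702  0.40215366 -0.00986455] 0.0009972186082899785
```

View pics/s6.png

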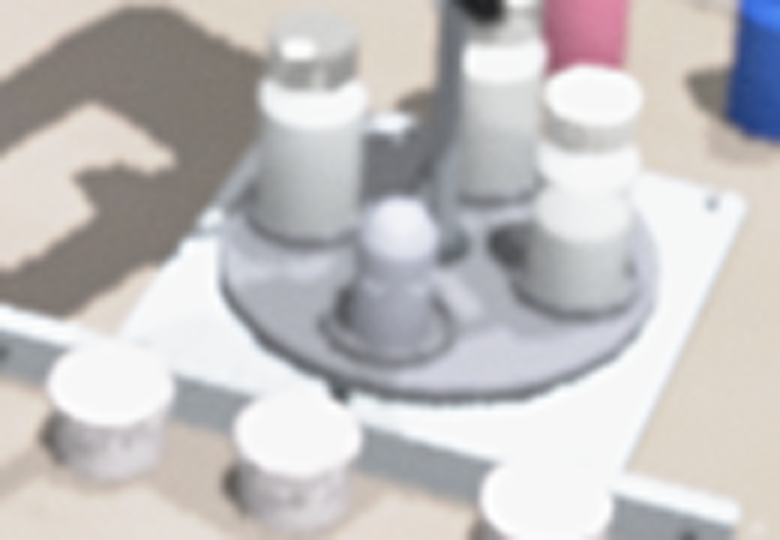

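```bash
python3 - <<'E'
from h import *
S=lambda u,v,z:at("scene",(300+(u+.5)/6-.5,245+(v+.5)/6-.5),z)
for n,a in dict(dome=(399,230,.068),well=(389,326,.027),capL=(315,33,.108),capR=(593,93,.108),tooth=(341,389,.036),p1=(111,385,.032),p2=(299,432,.032)).items():
    q=st(S(*a));print(n,q,np.hypot(*q[:2]),np.degrees(np.arctan2(-q[1],-q[0])))
E
```

```text
dome [-57.1   0.6  68. ] 57.10315227726049 -0.6020350704472115
well [-63.    0.6  27. ] 63.00285707807226 -0.5456575934157205
capL [ -1.7  56.9 108. ] 56.925389765903226 -88.28868437608281
capR [  1.8 -53.6 108. ] 53.630215364102355 91.92338917751965
tooth [-116.2    0.2   36. ] 116.20017211691211 -0.09861570212561904
p1 [-143.2   80.1   32. ] 164.08001097025803 -29.22079632796081
p2 [-140.5    7.    32. ] 140.6742691468486 -2.852235581292543
```

Dome at −0.6°, in line with the tooth within measuring error, and the arm is still and gripping. Handing in.

```bash
python3 -c "
from bench import order;print(order.close_job())"
```

```text
the job is handed in; nothing more can be done
None
```

I pushed the three pots up against the rail, then gripped the handle and turned the carousel about 36° counter-clockwise. That brought the domed jar in line with the pointer tooth. I handed in at about 17.3 s of the 56 s allowed, with the handle still gripped and the arm still.

**Last checks**
- **Domed jar:** it is 0.6 mm (0.6°) off the station's centre line, and the tooth measures 0.2 mm off. The tops of the side bottles suggest up to about 1.8° the other way, so the true error is probably within 1–2°.
- **Pots:** each gave a contact force of 4–7 N against the rail when pushed. In the last picture pots 1 and 2 measured 143 and 140.5 mm in front of the axis, against the 140 mm expected. Pot 3 was partly cut off there; it measured 138 mm just before the last 1° turn.
- **Tipping:** the pots and the bottles visible in the last picture stand upright. No move went near the box, the dropper bottle or the timer, but I did not check those three again at the end.

**Disagreement:** the gripper read 16 mm open on the 14 mm bar, which I did not explain. The carousel followed the turn and held.

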